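# Load the specimen mover for grinding

## Task

The four resin mounts are to be ground together: load each one into the mover plate, in the reducer ring made for its diameter (the ring whose bore it fits with least play), upright as it stands now and sitting flat on the base at the bottom of the bore. Set the mounts down rather than dropping them, and leave the wash bottle and the timer where they are.

Things in the scene. Friction and masses are not known exactly. Their poses are not given: they have to be found in the camera images.
- mount_25: Loose specimen mount to be loaded: upright round cylinder of dark red resin, 25 mm diameter, 22 mm tall, with a 12 mm round steel bar slice showing in its upper face. Its lower face is the one to be ground. Stands upright on the work surface. Origin: centre of its underside; z up along its axis.
- mount_30: Loose specimen mount to be loaded: upright round cylinder of dark green resin, 30 mm diameter, 18 mm tall, with a small square of metal showing in its upper face. Its lower face is the one to be ground. Stands upright on the work surface. Origin: centre of its underside; z up along its axis.
- mount_40: Loose specimen mount to be loaded: upright round cylinder of ivory-white resin, 40 mm diameter, 25 mm tall, with a copper-coloured tube slice (ring) showing in its upper face. Its lower face is the one to be ground. Stands upright on the work surface. Origin: centre of its underside; z up along its axis.
- mount_50: Loose specimen mount to be loaded: upright round cylinder of tan resin, 50 mm diameter, 25 mm tall, with a T-shaped steel weld section showing in its upper face. Its lower face is the one to be ground. Stands upright on the work surface. Origin: centre of its underside; z up along its axis.
- ring_25: Fixed blue acetal reducer ring (slippery), outside diameter 71 mm, set in a mover plate; round bore of 29 mm for the 25 mm mount, opening at the top in a countersink 41 mm wide. Origin: centre of the bore's floor, 5 mm above the work surface; the ring's top is 7 mm above the origin. z up. Countersink and floor are slippery: a mount let go a few mm off-centre slides home.
- ring_30: Fixed black acetal reducer ring (slippery), outside diameter 71 mm, set in a mover plate; round bore of 36 mm for the 30 mm mount, opening at the top in a countersink 46 mm wide. Origin: centre of the bore's floor, 5 mm above the work surface; the ring's top is 7 mm above the origin. z up. Which ring sits in which quarter varies.
- ring_40: Fixed white acetal reducer ring (slippery), outside diameter 71 mm, set in a mover plate; round bore of 46 mm for the 40 mm mount, opening at the top in a countersink 56 mm wide. Origin: centre of the bore's floor, 5 mm above the work surface; the ring's top is 7 mm above the origin. z up. The round aluminium plate (198 mm) holds the four rings in a square, 80 mm apart.
- ring_50: Fixed gold-coloured acetal reducer ring (slippery), outside diameter 71 mm, set in a mover plate; round bore of 56 mm for the 50 mm mount, opening at the top in a countersink 66 mm wide. Origin: centre of the bore's floor, 5 mm above the work surface; the ring's top is 7 mm above the origin. z up. A steel boss, 33 mm wide and 12 mm high, stands in the plate's middle.
- wash_bottle: Bystander: upright white squeeze bottle with blue cap and spout, 63x88x209 mm, loose, standing behind the mounts at the right. Origin: centre of its underside. (Behind the middle of the work, from y = -0.27 to 0.23, stands a tall fixed file cabinet with its front at about x = 0.64: swing the arm clear of it.)
- timer: Bystander: flat white timer box with buttons, 68x68x24 mm, loose, flat on the work surface. Origin: centre of its underside. (All else on the worktop, among it a tray with two finished tan 30 mm mounts, the round spare holder, spray can, paper roll, pen, syringe, driver and tweezers, is fixed and no part of the job.)
Not all that is in view belongs to the job. Leave any purple or red look-alike of the mount_40 alone.

How it is judged (in metres and radians):
At the end, for the whole second after the job is handed in: Each mount stands in the ring for its diameter: its axis within 6 mm of the bore's axis, its underside within 3 mm of the bore's floor, upright within 0.08 rad, at rest and released; the wash bottle and the timer are within 30 mm of where they stood (horizontal distance between mount_25 and ring_25 below 0.006 m and z of mount_25 in the frame of ring_25 between -0.003 and 0.003 m and angle between each of mount_25, mount_30, mount_40, mount_50's own z axis and vertical below 0.08 rad and linear speed of each of mount_25, mount_30, mount_40, mount_50 below 0.02 m/s and horizontal distance between mount_30 and ring_30 below 0.006 m and z of mount_30 in the frame of ring_30 between -0.003 and 0.003 m and horizontal distance between mount_40 and ring_40 below 0.006 m and z of mount_40 in the frame of ring_40 between -0.003 and 0.003 m and horizontal distance between mount_50 and ring_50 below 0.006 m and z of mount_50 in the frame of ring_50 between -0.003 and 0.003 m and distance of each of wash_bottle, timer from where it was at the start of the episode below 0.03 m); the robot touches nothing.
It fails at once if a mount was dropped (moved freely faster than 0.6 m/s) ((linear speed of mount_25 above 0.6 m/s and contact force between the fingers and mount_25 below 0.2 N) or (linear speed of mount_30 above 0.6 m/s and contact force between the fingers and mount_30 below 0.2 N) or (linear speed of mount_40 above 0.6 m/s and contact force between the fingers and mount_40 below 0.2 N) or (linear speed of mount_50 above 0.6 m/s and contact force between the fingers and mount_50 below 0.2 N)).
It fails at once if the wash bottle was moved or knocked over (distance of wash_bottle from where it was at the start of the episode above 0.03 m or angle between wash_bottle's own z axis and vertical above 0.3 rad).
It fails at once if the timer was moved or knocked over (distance of timer from where it was at the start of the episode above 0.03 m or angle between timer's own z axis and vertical above 0.3 rad).
It also fails if it takes over 96 s, if anything falls off the work surface, if the arm or the gripper's body presses on something with over 40 N, if the wrist force passes 120 N, or if a joint passes its speed limit or range.

## Robot

A 6-joint arm with a two-finger parallel gripper is mounted at the origin on a cart in front of the work surface, level with it; the furniture and walls round the work are solid. World frame = base frame: x ahead of the robot, y to its left, z up, the work surface at z = 0. Lengths are in m, angles in degrees, forces in N, time in s.
With the tool pointing down it reaches from about 0.35 to 0.875 m from the base axis. Payload 4.2 kg.
Tool frame: the origin (TCP) lies at the very end of the fingers, on their centre line; the grasp point (between the pads) lies 19 mm behind it (manip.grip_depth is the distance from the TCP to the grasp point, in m); z points along the fingers, y is the line along which they close (so a half turn about z gives the same grasp; the last joint's range is limited). The gripper opens to 85 mm and grips with 20 to 120 N. Pads are 22 mm wide; open, the fingers measure 114 mm over their backs; the gripper's body (76 mm by 85 mm) begins 54 mm behind the grasp point. The pads swing forward as they close: fully open they stand 13 mm farther back than shut.
Start: joints at [91.937, 22.042, 0.453, 0, -68.411, -14.817], TCP at [0.139, 0.609, 0.231] pointing down, gripper open.
Joint ranges: [-179.83, 179.83], [-69.29, 118.12], [-61.27, 80.66], [-181.25, 117.63], [-171.15, -9.14], [-177.46, 177.46]. Speed limits (degrees/s): [159.86, 159.86, 180, 180, 180, 180].

## Interface

Orientations are given as [roll, pitch, yaw] about the fixed x, y, z axes, in that order (R = Rz(yaw) Ry(pitch) Rx(roll)).
In Python, from cell import manip, eoat, state, read_camera, camera_params, look_for, outline_of gives the robot as it stands. The module is installed in compiled form; this text tells all that it offers. Calls block until the motion is done:
- manip.move_pose(position, orientation): joint-space move of the TCP to a pose.
- manip.line_to(position, v=0.15, attitude=None, stop_force=None): straight line of the TCP; attitude=None keeps the orientation; v is the mean speed in m/s. With stop_force (N) it stops when the force on the tool has changed by that much, and returns True; else False.
- manip.move_j(angles): joint-space move.
- eoat.gripper_to(opening, f_grip=None): finger opening in m; f_grip is the grip in N (None keeps the last); returns when the fingers have stopped.
- manip.dwell(seconds).
- manip.ik(position, orientation): joint angles nearest the present ones, or None.
- state(): the state.
- read_camera(name): name is "side" or "top"; returns the picture (384x512x3 uint8, red, green, blue); there is no depth.
- camera_params(name): a dict with "mtx" (3x3 intrinsics, pixels), "D" ([k1, k2, p1, p2, k3] as OpenCV has them; the pictures are not rectified), "origin" and "orientation" of the camera in the world. Camera axes: x right, y down, z forward; pixel columns grow to the right and rows downward; lengths in m; the calibration is good to about 2 mm. A picture is of the moment at which its call begins. camera_params takes no time and is no camera call.
A pose or a line that the arm cannot do raises manip.MotionError and nothing moves.
- manip.close_job(): hands the job in; it is judged then, once.
Trained networks look in the newest picture that a camera, given by its name, has taken for a name from the list of things; names that differ only in an ending like _2 or _b are one class to them, and where a whole thing is asked for, a point or a joint stands for the part that bears it (a point fixed in the world has none). Each returns a list of dicts, best first, with "conf" (0 to 1); they miss things now and then, are a little off and sometimes report something else, mostly with a low value. They report only what shows in the picture. A call takes as long as a camera call. They do not tell look-alikes from the thing itself.
- look_for(camera, query): "xyz" ([x, y, z] in m, in world coordinates, good to about 4 mm: the middle of the surface that is visible of it).
- outline_of(camera, query): "mask" (384x512 bool, what is visible of it).
The state is a dict: "clock": time; "joints": joint angles; "dq": joint speeds; "tau": joint torques, N m; "tcp_pos": TCP position; "ee_rot": TCP orientation; "contact_force": force on the tool from outside, world axes, zero at the start; "moment": the same for the moment, N m; "gripper_width": finger opening in m; "gripper_force": force on a finger pad.
Only numpy, scipy, OpenCV 4.12 (cv2) and the standard library are available. Lean on these libraries where they do the work, as an engineer would, in place of code of your own. Each camera call takes 0.05 s, during which the arm holds its last target. There are 200 camera calls.

## Working session

There is one attempt and no reset: what is moved stays moved. The work goes in short steps, each a Python script; the robot and the scene stay as the last script left them, time stands still between calls to the robot, and variables do not carry over. Pictures are saved under pics/ and viewed, at most 14 in all, crops included, and the job is handed in when it is done.

```bash
mkdir -p pics; python3 - <<'E'
from cell import *
import cv2,numpy as np
for c in("top","side"):
    im=read_camera(c);cv2.imwrite(f"pics/{c}0.png",cv2.resize(im[:,:,::-1],(800,600),interpolation=cv2.INTER_CUBIC))
    np.save(f"pics/{c}0.npy",im)
    p=camera_params(c);print(c,{k:np.round(v,3).tolist() for k,v in p.items()})
    for q in["mount_25","mount_30","mount_40","mount_50","ring_25","ring_30","ring_40","ring_50","wash_bottle","timer"]:
        print(q,[(np.round(d["xyz"],3).tolist(),round(d["conf"],2)) for d in look_for(c,q)[:4]])
print(state())
E
```

```text
top {'mtx': [[363.931, 0.0, 253.568], [0.0, 363.931, 191.689], [0.0, 0.0, 1.0]], 'D': [-0.075, 0.0, 0.0, 0.0, 0.0], 'origin': [0.462, 0.027, 1.175], 'orientation': [-177.223, -1.459, -91.414]}
mount_25 [([0.501, -0.121, 0.014], 0.61), ([0.443, -0.36, 0.021], 0.58), ([0.465, -0.226, 0.022], 0.56), ([0.477, 0.014, 0.025], 0.52)]
mount_30 [([0.501, -0.121, 0.014], 0.61), ([0.443, -0.36, 0.021], 0.58), ([0.465, -0.226, 0.022], 0.56), ([0.477, 0.014, 0.025], 0.52)]
mount_40 [([0.501, -0.121, 0.014], 0.61), ([0.443, -0.36, 0.021], 0.58), ([0.465, -0.226, 0.022], 0.56), ([0.477, 0.014, 0.025], 0.52)]
mount_50 [([0.501, -0.121, 0.014], 0.61), ([0.443, -0.36, 0.021], 0.58), ([0.465, -0.226, 0.022], 0.56), ([0.477, 0.014, 0.025], 0.52)]
ring_25 [([0.557, 0.355, 0.013], 0.71), ([0.487, 0.398, 0.011], 0.67), ([0.519, 0.285, 0.015], 0.58)]
ring_30 [([0.557, 0.355, 0.013], 0.71), ([0.487, 0.398, 0.011], 0.67), ([0.519, 0.285, 0.015], 0.58)]
ring_40 [([0.557, 0.355, 0.013], 0.71), ([0.487, 0.398, 0.011], 0.67), ([0.519, 0.285, 0.015], 0.58)]
ring_50 [([0.557, 0.355, 0.013], 0.71), ([0.487, 0.398, 0
[... 1415 characters left out ...]
[0.568, 0.078, 0.028], 0.69)]
{'clock': 1.1, 'joints': array([ 9.19359341e+01,  2.20413570e+01,  4.53510504e-01, -2.67715778e-04,
       -6.84129563e+01, -1.48190187e+01]), 'dq': array([ 0.0407726 ,  0.11743766, -0.01713617,  0.08434092,  0.01798082,
        0.04177549]), 'tau': array([ 3.27482185e-04, -3.92099297e+01,  1.88617855e+01,  4.19094667e+00,
       -4.59304829e-04,  8.10763424e-06]), 'tcp_pos': array([0.13929637, 0.60925493, 0.23132084]), 'ee_rot': array([ 1.79999160e+02,  3.53065602e-05, -1.28831831e+01]), 'contact_force': array([0.58003528, 1.01386461, 0.22564149]), 'moment': array([0.00262047, 0.02051696, 0.08859816]), 'gripper_force': 0.0, 'gripper_width': 0.08559410214327912}
```

View pics/top0.png

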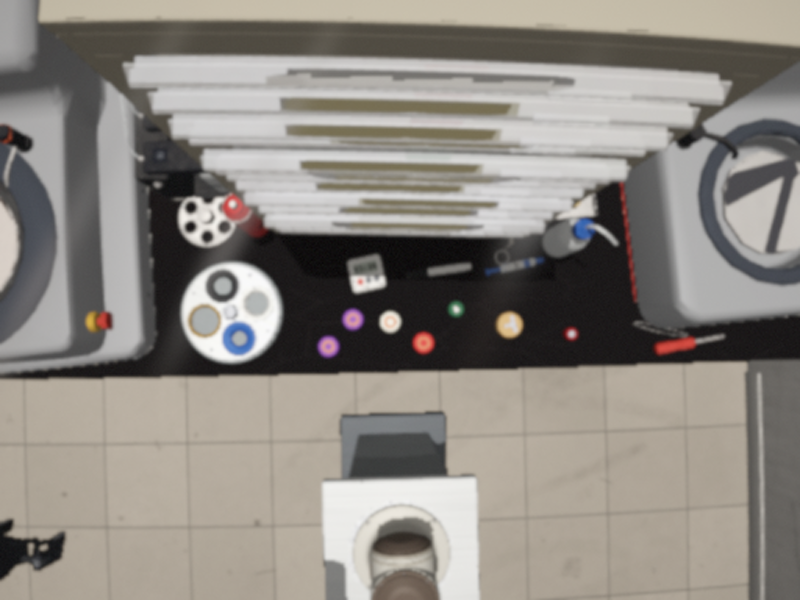

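View pics/side0.png

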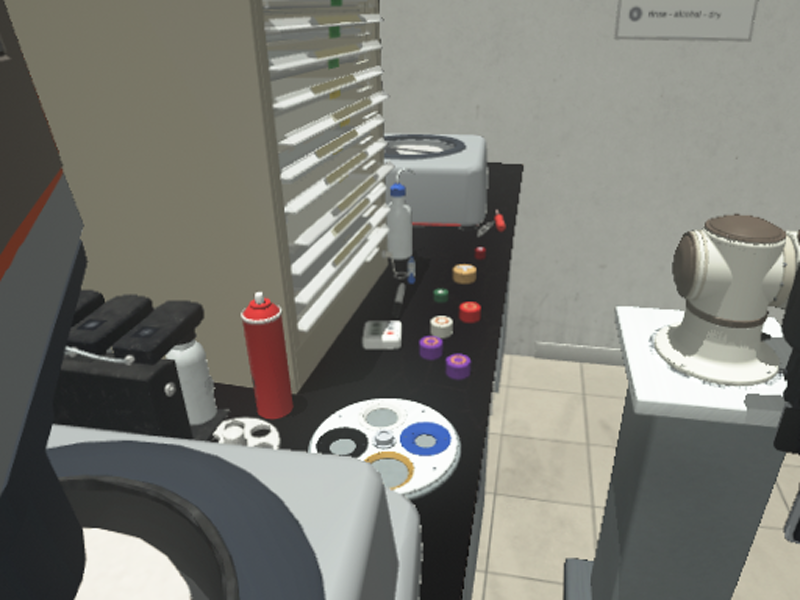

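Top picture (800x600 scale):
- **Mounts:** mount_25 is the dark red at (571,334). mount_30 is the green at (456,309), mount_40 the ivory with copper ring at (390,321), and mount_50 the tan at (510,325).
- **Look-alikes:** purple at (353,319) and (328,346), red at (423,343). The two finished mounts in a tray are not visible near these, and the round spare holder is at (207,220).
- **Rings:** black (222,286), white (257,302), gold (205,321), blue (239,338).

Next I segment and fit with cylinder models, and check the choice in one close crop.

```bash
cat > meas.py <<'E'
from cell import *
import cv2,numpy as np
from scipy.spatial.transform import Rotation as R
from scipy.optimize import least_squares
def proj(c,P):
    p=camera_params(c);Rw=R.from_euler('xyz',p["orientation"],degrees=True).as_matrix()
    Q=(np.atleast_2d(P)-p["origin"])@Rw
    return cv2.projectPoints(Q,np.zeros(3),np.zeros(3),np.array(p["mtx"],float),np.array(p["D"],float))[0][:,0]
T=np.linspace(0,2*np.pi,64,endpoint=False)
def circ(x,y,z,r):return np.c_[x+r*np.cos(T),y+r*np.sin(T),z+0*T]
def model_cm(c,x,y,r,z0,z1):
    pts=np.vstack([proj(c,circ(x,y,z,r)) for z in {z0,z1}]).astype(np.float32)
    m=cv2.moments(cv2.convexHull(pts));return np.array([m["m10"],m["m01"]])/m["m00"],m["m00"]
def fit(c,cm,x0,r,z0,z1):
    s=least_squares(lambda p:model_cm(c,p[0],p[1],r,z0,z1)[0]-cm,x0,diff_step=1e-3)
    return s.x,model_cm(c,*s.x,r,z0,z1)[1]
M={"mount_25":(.0125,.022),"mount_30":(.015,.018),"mount_40":(.02,.025),"mount_50":(.025,.025)}
def blob(im,c,xy,r,z,pred):
    """hull of the pixels near the expected spot that satisfy pred(H,S,V), 4x supersampled"""
    u,v=proj(c,[[*xy,z]])[0];k=4;h=int(30)
    u0,v0=int(u)-h,int(v)-h
    w=cv2.resize(im[v0:v0+2*h,u0:u0+2*h],None,fx=k,fy=k,interpolation=cv2.INTER_CUBIC)
    H,S,V=[a.astype(int) for a in cv2.split(cv2.cvtColor(w,cv2.COLOR_RGB2HSV))]
    m=pred(H,S,V).astype(np.uint8)
    yy,xx=np.mgrid[:m.shape[0],:m.shape[1]]
    near=np.hypot(xx/k+u0-u,yy/k+v0-v)<r;m&=near.astype(np.uint8)
    cs=cv2.findContours(m,cv2.RETR_EXTERNAL,cv2.CHAIN_APPROX_NONE)[0]
    g=cv2.convexHull(max(cs,key=cv2.contourArea));mo=cv2.moments(g)
    return np.array([mo["m10"]/mo["m00"]/k+u0+.5/k-.5,mo["m01"]/mo["m00"]/k+v0+.5/k-.5]),mo["m00"]/k/k
E
python3 - <<'E'
from meas import *
guess={"mount_25":(.443,-.36),"mount_30":(.501,-.121),"mount_40":(.477,.014),"mount_50":(.46,-.225)}
pr={"mount_25":lambda H,S,V:((H<12)|(H>168))&(S>90)&(V>50),"mount_30":lambda H,S,V:(H>45)&(H<95)&(S>60)&(V>35),
 "mount_40":lambda H,S,V:V>95,"mount_50":lambda H,S,V:V>90}
tiles=[]
for c in("top","side"):
    im=np.load(f"pics/{c}0.npy")
    for n,(r,h) in M.items():
        try:
            cm,a=blob(im,c,guess[n],13,h/2,pr[n]);x,am=fit(c,cm,guess[n],r,0,h);print(c,n,np.round(x,4),"area",round(a),round(am))
        except Exception as e:print(c,n,"fail",e)
        u,v=proj(c,[[*guess[n],h]])[0].astype(int);tiles.append(cv2.resize(im[v-16:v+16,u-16:u+16,::-1],(200,200)))
    # which rings
    for n,xy,p in[("blue",(.455,.325),lambda H,S,V:(H>100)&(H<130)&(S>120)),("gold",(.487,.395),lambda H,S,V:(H>8)&(H<30)&(S>70)),("black",(.557,.36),lambda H,S,V:V<75)]:
        cm,a=blob(im,c,xy,{"top":16,"side":24}[c],.012,p);x,am=fit(c,cm,xy,.0355,.012,.012);print(c,n,np.round(x,4),"area",round(a),round(am))
    p0=(.51,.34);u,v=proj(c,[[*p0,.012]])[0].astype(int);k=24 if c=="side" else 20
    k=40;tiles.append(cv2.resize(im[v-k:v+k,u-k:u+k,::-1],(200,200)))
t=[np.hstack(tiles[:5]),np.hstack(tiles[5:])]
cv2.imwrite("pics/crop.png",cv2.resize(np.vstack(t),(800,320)))
E
```

```text
top mount_25 [ 0.44  -0.364] area 86 63
top mount_30 [ 0.4969 -0.1253] area 108 75
top mount_40 [0.4741 0.0109] area 171 126
top mount_50 [ 0.462  -0.2345] area 248 214
top blue [0.4474 0.3203] area 272 388
top gold [0.483  0.4064] area 124 383
top black [0.5486 0.343 ] area 102 383
side mount_25 [ 0.4416 -0.3632] area 51 51
side mount_30 [ 0.4986 -0.1274] area 74 78
side mount_40 [0.4782 0.0258] area 285 187
side mount_50 [ 0.4639 -0.2366] area 163 166
side blue [0.4483 0.3224] area 523 569
side gold [0.48   0.3869] area 495 685
side black [0.5566 0.352 ] area 463 575
```

View pics/crop.png

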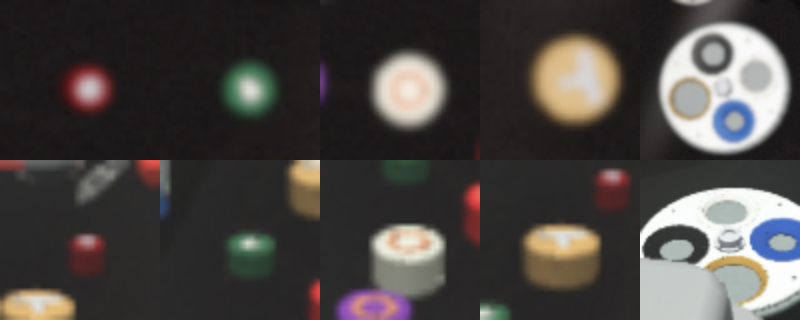

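The crop confirms the choices: dark red with steel dot, green with square, ivory with copper ring, tan with T. The two views agree within 2 mm except mount_40 in the side view, where the purple neighbour got in. Next: refine mount_40, and fit the plate as a whole.

```bash
cat > plate.py <<'E'
from meas import *
def allblob(im,c,xy,r,z,pred):
    u,v=proj(c,[[*xy,z]])[0];k=4;h=60;u0,v0=max(int(u)-h,0),max(int(v)-h,0)
    w=cv2.resize(im[v0:v0+2*h,u0:u0+2*h],None,fx=k,fy=k,interpolation=cv2.INTER_CUBIC)
    H,S,V=[a.astype(int) for a in cv2.split(cv2.cvtColor(w,cv2.COLOR_RGB2HSV))]
    m=pred(H,S,V);yy,xx=np.mgrid[:m.shape[0],:m.shape[1]]
    m=(m&(np.hypot(xx/k+u0-u,yy/k+v0-v)<r)).astype(np.uint8)
    m=cv2.morphologyEx(m,cv2.MORPH_OPEN,np.ones((3,3)))
    g=cv2.convexHull(cv2.findNonZero(m));mo=cv2.moments(g)
    return np.array([mo["m10"]/mo["m00"]/k+u0+.5/k-.5,mo["m01"]/mo["m00"]/k+v0+.5/k-.5]),mo["m00"]/k/k
if __name__=="__main__":
    C={"blue":(.448,.322),"gold":(.483,.39),"black":(.556,.352)}
    P={"blue":lambda H,S,V:(H>100)&(H<130)&(S>120),"gold":lambda H,S,V:(H>8)&(H<30)&(S>60),"black":lambda H,S,V:V<120}
    for c in("top","side"):
        im=np.load(f"pics/{c}0.npy")
        for n in C:
            R0={"top":13.5,"side":19}[c]
            cm,a=allblob(im,c,C[n],R0,.012,P[n]);x,am=fit(c,cm,C[n],.0355,.012,.012);print(c,n,np.round(x,4),"area",round(a),round(am))
        cm,a=allblob(im,c,(.51,.34),50,.012,lambda H,S,V:(V>120));
        x,am=fit(c,cm,(.51,.34),.099,.012,.012);print(c,"plate",np.round(x,4),round(a),round(am))
    cm,a=blob(im,"side",(.476,.0145),13,.0125,lambda H,S,V:(V>95)&((S<110)|((H<20)&(S<150))));x,am=fit("side",cm,(.476,.012),.02,0,.025);print("m40 side",np.round(x,4),round(a),round(am))
    # white ring
    t=np.load("pics/top0.npy");u,v=proj("top",[[.51,.34,.012]])[0]
    for c in("top","side"):
        print(c,[(n,np.round(d["xyz"],3).tolist(),round(d["conf"],2)) for n in["ring_40"] for d in look_for(c,n)])
E
python3 plate.py
```

```text
top blue [0.4474 0.3202] area 271 388
top gold [0.485  0.3909] area 315 384
top black [0.5554 0.3531] area 284 382
top plate [0.5052 0.342 ] 5060 2988
side blue [0.4483 0.3224] area 523 569
side gold [0.48  0.387] area 502 686
side black [0.5629 0.3454] area 640 561
side plate [0.5021 0.3594] 5788 4854
m40 side [0.4786 0.0218] 255 186
top [('ring_40', [0.557, 0.355, 0.013], 0.71), ('ring_40', [0.487, 0.398, 0.011], 0.67), ('ring_40', [0.519, 0.285, 0.015], 0.58)]
side [('ring_40', [0.523, 0.274, 0.015], 0.78), ('ring_40', [0.56, 0.347, 0.01], 0.68), ('ring_40', [0.45, 0.32, 0.013], 0.61), ('ring_40', [0.474, 0.368, 0.01], 0.61)]
```

Top view is self-consistent: blue–black is 112.9 mm (113.1 nominal), gold–blue 80.1 and gold–black 79.9. White follows from the square. Now moving, with mount_40 first.

```bash
cat > job.py <<'E'
from cell import *
import numpy as np,sys
MT={"40":(.4748,.0106),"50":(.463,-.2355),"30":(.4978,-.1263),"25":(.4408,-.3636)}
RG={"25":(.448,.3213),"30":(.556,.354),"50":(.4855,.392),"40":(.5183,.2834)}
YAW={"25":16.9,"30":16.9,"50":-73.1,"40":-73.1}
ZG={"25":.0095,"30":.0085,"40":.0095,"50":.0095}
H=.09
def pick(n):
    x,y=MT[n];d=int(n)/1000;o=[180,0,np.degrees(np.arctan2(y,x))-90]
    eoat.gripper_to(min(d+.016,.085),50)
    s=state()["tcp_pos"]
    if s[2]>.2: manip.move_pose([.42,.30,.15],[180,0,-55])
    elif s[0]>.5: manip.line_to([.46,.28,H],v=.3)
    manip.line_to([x,y,H],v=.35,attitude=o);manip.line_to([x,y,ZG[n]+.02],v=.2)
    hit=manip.line_to([x,y,ZG[n]],v=.06,stop_force=10)
    eoat.gripper_to(d-.004,50);s=state()
    print(n,"pick hit",hit,"w",s["gripper_width"],"f",s["gripper_force"],"t",s["clock"])
def place(n):
    x,y=RG[n];d=int(n)/1000;o=[180,0,YAW[n]]
    s=state()["tcp_pos"];manip.line_to([s[0],s[1],H],v=.2)
    s=state();print("lifted w",s["gripper_width"],s["gripper_force"])
    if s["gripper_width"]<d-.002: raise SystemExit("lost")
    if n in("30",): manip.line_to([.46,.26,H],v=.35,attitude=o)
    manip.line_to([x,y,H],v=.35 ,attitude=o);manip.line_to([x,y,ZG[n]+.022],v=.15)
    hit=manip.line_to([x,y,ZG[n]+.0045],v=.025,stop_force=5)
    s=state();print("down hit",hit,"z-expected mm",(s["tcp_pos"][2]-ZG[n]-.005)*1e3,s["contact_force"])
    eoat.gripper_to(d+.012);s=state()["tcp_pos"];manip.line_to([s[0],s[1],H],v=.15)
    print("t",state()["clock"])
E
python3 - <<'E'
from job import *
pick("40");place("40")
import cv2
manip.line_to([.45,.12,.12],v=.35)
a=read_camera("side");b=read_camera("top")
f=lambda i,u,v:cv2.resize(i[v-45:v+45,u-60:u+60,::-1],(400,300),interpolation=cv2.INTER_CUBIC)
cv2.imwrite("pics/p40.png",np.hstack([f(a,247,285),f(b,160,200)]))
E
```

```text
40 pick hit False w 0.037399257098159035 f 49.88044202327728 t 5.425
lifted w 0.03769159998056522 50.140315890312195lost
```

```bash
sed -i 's/if s\["gripper_width"\]<d-.002/if s["gripper_force"]<15/; s/eoat.gripper_to(d-.004,50)/eoat.gripper_to(d-.010,50)/' job.py
python3 - <<'E'
from job import *
import cv2
from meas import proj
a=read_camera("side");u,v=proj("side",[[.4748,.0106,.09]])[0].astype(int)
cv2.imwrite("pics/held.png",cv2.resize(a[v-40:v+50,u-60:u+60,::-1],(600,450),interpolation=cv2.INTER_CUBIC))
E
```

```text
(no output)
```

View pics/held.png

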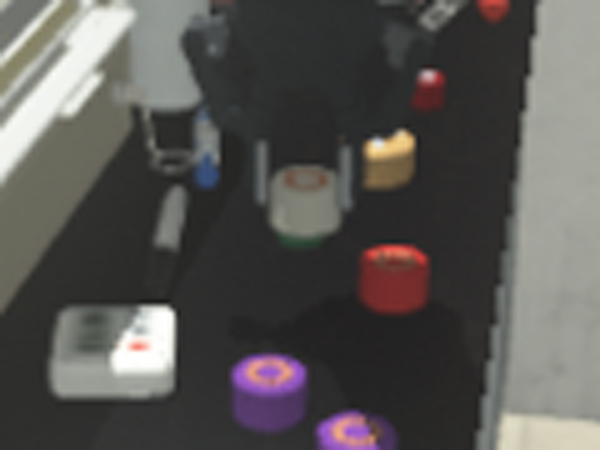

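The ivory mount is held upright between both fingers (305,195); the width just reads about 2 mm low. Placing it.

```bash
cat > shot.py <<'E'
from job import *
import cv2
def shot(name):
    a=read_camera("side");b=read_camera("top")
    f=lambda i,u,v:cv2.resize(i[v-45:v+45,u-60:u+60,::-1],(400,300),interpolation=cv2.INTER_CUBIC)
    cv2.imwrite(f"pics/{name}.png",np.hstack([f(a,247,285),f(b,150,200)]));np.save(f"pics/{name}_s.npy",a);np.save(f"pics/{name}_t.npy",b)
E
python3 - <<'E'
from shot import *
place("40");manip.line_to([.45,.1,H],v=.35);shot("p40")
E
```

```text
lifted w 0.037263832795280304 50.14011740684509
down hit True z-expected mm 0.593776508321874 [-0.468014   -0.44826716  3.87215559]
t 9.3333
```

View pics/p40.png

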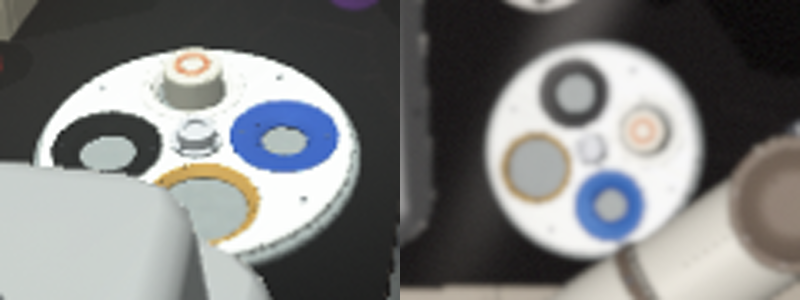

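mount_40 sits in the white ring: side crop (193,75), top crop (643,130). The stop came within 0.6 mm of the floor height. Continuing with 50 and 25.

```bash
python3 - <<'E'
from shot import *
for n in("50","25"):
    pick(n);place(n)
manip.line_to([.45,.1,H],v=.35);shot("p25")
E
```

```text
50 pick hit False w 0.047435687350255856 f 51.70986592769623 t 12.775
lifted w 0.04700694654186507 51.5598338842392
down hit True z-expected mm 0.6894519679633794 [-0.73328049 -0.08891352  2.86292188]
t 17.3917
25 pick hit False w 0.021640080120828104 f 49.02801811695099 t 21.275
lifted w 0.022018085802486508 48.969789147377014
down hit True z-expected mm 0.4913904139572369 [-0.18268609 -0.16496031  3.66455398]
t 26.675
```

View pics/p25.png

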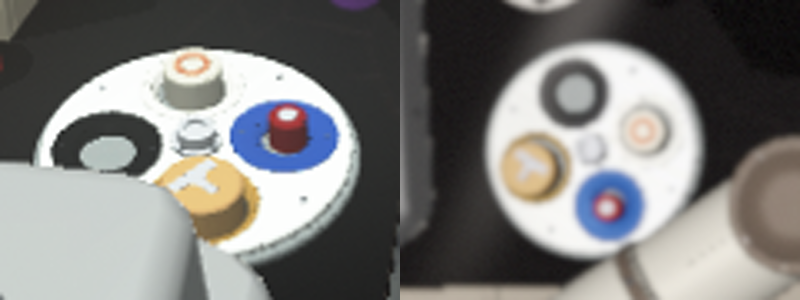

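All three are seated. Now the green one.

```bash
python3 - <<'E'
from shot import *
pick("30");place("30")
manip.line_to([.46,.26,H],v=.3);manip.line_to([.42,.0,.15],v=.35);manip.dwell(.5);shot("p30")
E
python3 - <<'E'
from meas import *
from job import RG
im=np.load("pics/p30_s.npy")
pr={"25":lambda H,S,V:((H<12)|(H>168))&(S>90)&(V>50),"30":lambda H,S,V:(H>45)&(H<95)&(S>60)&(V>35)}
print("timer/bottle",[np.round(look_for("top",q)[0]["xyz"],3).tolist() for q in("timer","wash_bottle")])
for c in("side","top"):
    im=np.load(f"pics/p30_{c[0]}.npy")
    for n in pr:
        r,h=M["mount_"+n];cm,a=blob(im,c,RG[n],14,.005+h*.7,pr[n]);x,am=fit(c,cm,RG[n],r,.008 if c=="side" else .005,.005+h);print(c,n,"offset mm",np.round((x-RG[n])*1e3,1),round(a),round(am))
E
```

```text
30 pick hit False w 0.027735846951242545 f 49.10032331943512 t 31.3333
lifted w 0.027184173318732893 49.24704194068909
down hit True z-expected mm 0.5961732041269473 [-0.44267507 -0.71007987  4.14087492]
t 36.8333
timer/bottle [[0.569, 0.059, 0.022], [0.627, -0.327, 0.121]]
side 25 offset mm [-2.   1.1] 129 153
side 30 offset mm [-1.9 -0.7] 171 183
top 25 offset mm [-3.  -5.6] 22 62
top 30 offset mm [-6.4 -2.1] 62 84
```

View pics/p30.png

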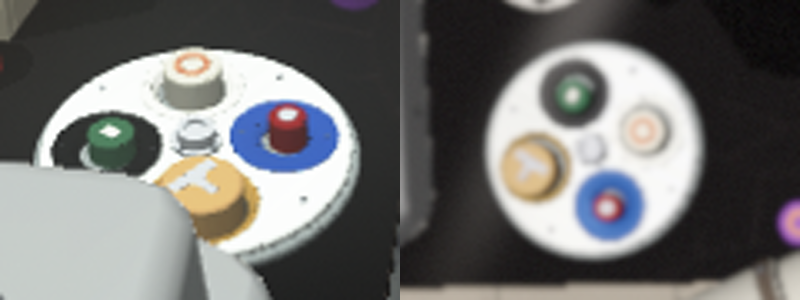

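All four mounts stand upright in their bores, where the play is at most 3 mm. Each stopped at floor height, and the timer and bottle are unmoved.

```bash
python3 -c "
from cell import manip
print(manip.close_job())"
```

```text
the job is handed in; nothing more can be done
None
```

I loaded all four mounts upright into their matching rings, each lowered to within 0.7 mm of the floor before release, left the timer and wash bottle in place, and handed the job in at about 40 s; the hand-in call returned no verdict.

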